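Refill the tilt-out vial bin

TASK

Refill the wider of the two tilt-out bins: pull its front fully open to the stop, then tip all four vials from the open-ended tray into it, never touching the vials themselves with the gripper. Stand the empty tray upright back on the bench, then tilt the bin fully shut, and leave the narrow bin and everything else on the bench as they are.

Things in the scene. Friction and masses are not known exactly. Their poses are not given: they have to be found in the camera images.
- wide_unit: fixed white unit, 176 mm wide (y), 150 deep (x), 190 tall, the wider of two alike bin units side by side, in either order. Origin: centre of its underside; x points from its front (x = -75 mm, towards the robot) to its back. Its grey bin hinges about a line along y at x = -75, z = 12 mm; front panel 6 mm thick, top edge at z = 155 mm when shut
- wide_bin (a joint): tilt of the wide unit's bin in rad: 0 shut, 0.75 fully open at its stop, its top tipped out towards the robot; starts at 0 to 0.12. Stiff hinge: it stays where it is left; about 2 to 5 N at the handle moves it
- wide_handle (a point): middle of the steel bar handle on the wide bin's front: round bar 10 mm thick, 100 mm long along y, 31 mm out from the panel's face, 20 mm higher than the panel's top edge, on two slanting stays at its ends. Moves with the bin; shut, it lies at x = -117, z = 175 mm in the unit's frame (42 mm in front of the hinge line, 163 mm above it)
- wide_in (a point): centre of the wide bin's inner floor, 55 mm behind the hinge line; turns with the bin (x to the back, z along the front panel). Inside 150 mm wide (y), 106 mm front to back, back wall 75 mm high, front panel 143 mm. Fully open, the mouth between the panel's top edge (117 mm above the bench) and the unit's front is about 95 mm wide
- narrow_unit: fixed white unit, 126 mm wide (y), 150 deep (x), 190 tall, the narrower one, not to be used. Origin: centre of its underside; x points from its front (x = -75 mm, towards the robot) to its back. Its grey bin hinges about a line along y at x = -75, z = 12 mm; front panel 6 mm thick, top edge at z = 155 mm when shut
- narrow_bin (a joint): tilt of the narrow unit's bin: 0 shut, as it is to stay. Its bar handle is 70 mm long and sits on it as on the wide bin (x = -117, z = 175 mm in its unit's frame)
- tray_grip (a point): grip point on the loose aluminium tray's black carrying bar, 92 mm above the tray's underside; x to the tray's open end, z up. Bar 16 mm wide (y), 16 high, along x, free from 35 mm behind to 30 mm ahead of this point, open space of 35 mm under it. Tray and vials 0.26 to 0.39 kg, balanced about 10 mm ahead of this point. Starts left or right of the bins
- tray_lip (a point): middle of the floor's edge at the tray's open end, 82 mm ahead of the grip point and 70 mm below it. Tray 132 mm long, 82 wide; side and back walls 50 mm high, no wall at this end. The floor slopes 8 degrees down to the back: vials stay in while it is level and roll out over this edge when it is tipped nose down 40 to 60 degrees
- rack: fixed white test-tube rack, 60 x 160 mm (long along its y), tubes up to 125 mm tall; origin at the centre of its underside. Stands on the other side of the bins from the tray
- vial1: plastic sample vial, round, 61 mm long (along its x), 28 mm thick, 16 g; origin at its centre. Four alike lie across the tray in one row
- vial2: plastic sample vial, round, 61 mm long (along its x), 28 mm thick, 16 g; origin at its centre. Four alike lie across the tray in one row
- vial3: plastic sample vial, round, 61 mm long (along its x), 28 mm thick, 16 g; origin at its centre. Four alike lie across the tray in one row
- vial4: plastic sample vial, round, 61 mm long (along its x), 28 mm thick, 16 g; origin at its centre. Four alike lie across the tray in one row
- dropper: small amber dropper bottle, 40 mm across, 85 mm tall, standing near the robot in front of the gap between the bin units; loose, origin at the centre of its underside
- reagent_l: white plastic reagent bottle, 60 mm across, 130 mm tall, at one outer side of the bin units; loose, origin at the centre of its underside
- reagent_r: amber reagent bottle, 60 mm across, 130 mm tall, at one outer side of the bin units; loose, origin at the centre of its underside
- beaker: glass beaker, 70 mm across, 90 mm tall, on the left; loose, origin at the centre of its underside
- petri: covered glass dish, 94 mm across, 18 mm tall, near the robot on one side; loose, origin at the centre of its underside
- dish: white ceramic bowl, 90 mm across, 40 mm tall, near the robot on one side; loose, origin at the centre of its underside
Not all that is in view belongs to the job. Leave any pink look-alike of the part that bears tray_grip alone.

How it is judged:
By the outcome, as a careful person would: the job done as asked, in the order asked, and still so for the second after the job is handed in, with the robot touching nothing.
It also fails if it takes over 72 s, if anything falls off the work surface, if the arm or the gripper's body presses on something with over 40 N, if the wrist force passes 120 N, or if a joint passes its speed limit or range.

ROBOT

A 6-joint arm with a two-finger parallel gripper is mounted at the origin on the work surface. World frame = base frame: x ahead of the robot, y to its left, z up, the work surface at z = 0. Lengths are in m, angles in rad, forces in N, time in s.
With the tool pointing down it reaches from about 0.3 to 0.775 m from the base axis. Payload 14.6 kg.
Tool frame: the origin (TCP) lies midway between the tips of the shut fingers; the grasp point (between the pads) lies 19 mm behind it (ctrl.grip_depth is the distance from the TCP to the grasp point, in m); z points along the fingers, x is the direction in which the jaws open and shut, and the axes are right-handed (so a half turn about z gives the same grasp; the last joint's range is limited). The gripper opens to 94 mm and grips with 3 to 60 N. Pads are 16 mm wide; open, the fingers measure 119 mm over their backs; the gripper's body (75 mm by 177 mm) begins 78 mm behind the grasp point.
Start: joints at [-1.257, 0.3, 1.521, -0, 1.321, -0.067], TCP at [0.204, -0.511, 0.205] pointing down, gripper open.
Joint ranges: [-3.03, 3.03], [-0.79, 2.21], [0.23, 2.52], [-1.04, 4.18], [0, 3.07], [-2.55, 2.55]. Speed limits (rad/s): [2.22, 2.22, 2.57, 3.14, 3.14, 3.14].

INTERFACE

Orientations are given as [roll, pitch, yaw] about the fixed x, y, z axes, in that order (R = Rz(yaw) Ry(pitch) Rx(roll)).
In Python, from station import ctrl gives the robot as it stands.
- The arm moves only by the tool play_rows, never from a script. Its argument "steps" is a list that holds one entry, the list of rows, each a list of 7 numbers: the shift along the tool's x, y, z in cm, then the turn, a rotation vector about the tool's x, y, z in rad, then the opening, from 0 (shut) to 1 (fully open). In form: [[[x, y, z, ax, ay, az, hand], ...]]. A call has 1 to 20 rows; each row is the pose to reach, as a shift and turn from the pose measured when the call began, along the tool's axes at that moment; what a row does not reach only later rows make up. A row lasts 1/12 s, in which the tool goes at most 41.7 mm and 7.16 degrees, less where a joint would pass 70% of its speed; a pose out of reach is approached as far as the arm can. A call with a gripper value outside its range is refused whole. The fingers move at their own pace and stop on an object; "force" is the grip in N (left out, the last holds). Time passes only in rows, so rows that repeat a pose let the fingers close. It gives the time, the measured TCP pose, the force and the opening at its end, in the units of the state.
- ctrl.get_obs(): the state, without advancing time (a new reading comes with each control period).
- ctrl.camera(name): name is "scene" or "top"; returns a dict with "frame" (384x512x3 uint8, blue, green, red), "fovy" (degrees; the focal length in pixels is half the picture's height over the tangent of half this angle, whatever the lens; pixels are square), "cx", "cy" (the principal point, pixels), "world_to_cam" (4x4, takes a point from world to camera coordinates). Camera axes: x right, y up, looking along -z (the intrinsics and any distortion apply to the point x, -y, -z); pixel columns grow to the right and rows downward; lengths in m; the calibration is good to about 2 mm. A picture is of the moment at which its call begins. There is no depth.
- ctrl.hand_in(): hands the job in, once; it reports no verdict.
The state is a dict: "time_s": time; "qpos": joint angles; "joint_vel": joint speeds; "tau": joint torques, N m; "ee_pos": TCP position; "eef_rot": TCP orientation; "force": force on the tool from outside, world axes, zero at the start; "moment": the same for the moment, N m; "grip_width": finger opening in m.
Only numpy, scipy, OpenCV 4.12 (cv2) and the standard library are available. Lean on these libraries where they do the work, as an engineer would, in place of code of your own. Each camera call takes 0.05 s, during which the arm holds its last target. There are 200 camera calls.

## Working session

There is one attempt and no reset: what is moved stays moved. The work goes in short steps, Python scripts to look and compute and a tool call to move; the robot and the scene stay as the last step left them, time stands still between calls to the robot, and variables do not carry over. Pictures are saved under pics/ and viewed, about 8 in all and at most 12, crops included, and the job is handed in when it is done.

Besides the shell and the picture viewer there is one more tool, called after "Emit:" as name(argument=value, ...) on one line, values as JSON. play_rows: Moves the arm, as the interface text tells. Its arguments: {"type":"object","properties":{"steps":{"type":"array"},"force":{"type":"number"}},"required":["steps"]}

```bash
ls; mkdir -p pics; python3 - <<'E'
from station import ctrl
import cv2
for n in("scene","top"):
    c=ctrl.camera(n); cv2.imwrite(f"pics/{n}0.png",c["frame"]); print(n,{k:v for k,v in c.items() if k!="frame"})
print(ctrl.get_obs(),ctrl.grip_depth)
E
```

```text
pics
scene {'fovy': 50.314551032299434, 'cx': 257.44075057725075, 'cy': 187.08166587086572, 'world_to_cam': array([[-0.94167978, -0.33644289,  0.00673634,  0.50096898],
       [ 0.32182487, -0.89455486,  0.31016183, -0.1389772 ],
       [-0.09832572,  0.29424104,  0.95065991, -1.24855519],
       [ 0.        ,  0.        ,  0.        ,  1.        ]])}
top {'fovy': 57.33028610195223, 'cx': 261.22955576595945, 'cy': 180.54663570538375, 'world_to_cam': array([[-0.00797203, -0.99994552,  0.00673841,  0.08750523],
       [ 0.9864499 , -0.0067598 ,  0.16392343, -0.54218231],
       [-0.16386895,  0.00795391,  0.98645005, -1.03990955],
       [ 0.        ,  0.        ,  0.        ,  1.        ]])}
{'time_s': 0.1, 'qpos': array([-1.25657871e+00,  3.00404863e-01,  1.52150428e+00, -1.69385681e-05,
        1.32069603e+00, -6.65693216e-02]), 'joint_vel': array([-0.0016954 , -0.0002406 , -0.0026096 ,  0.00198758,  0.00078539,
        0.00015734]), 'tau': array([ 2.22093763e-04, -5.32647264e+01, -3.53288341e+01,  7.09003466e-02,
        2.35021318e-02, -4.25837345e-05]), 'ee_pos': array([ 0.204346  , -0.51038303,  0.20495515]), 'eef_rot': array([-3.14154167e+00,  1.01136895e-03, -1.19000516e+00]), 'force': array([ 0.37083909,  0.36395275, -0.62829538]), 'moment': array([-0.03577668, -0.00200377, -0.01759865]), 'grip_width': 0.09397847661235975} 0.0188
```

View pics/scene0.png

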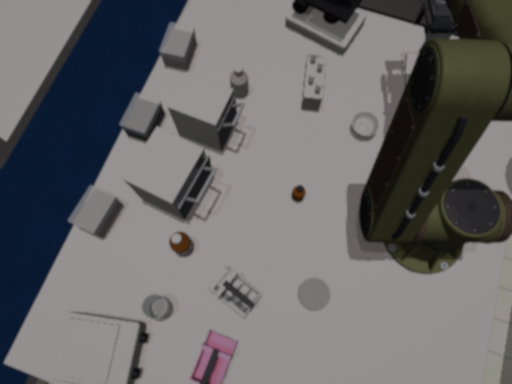

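View pics/top0.png

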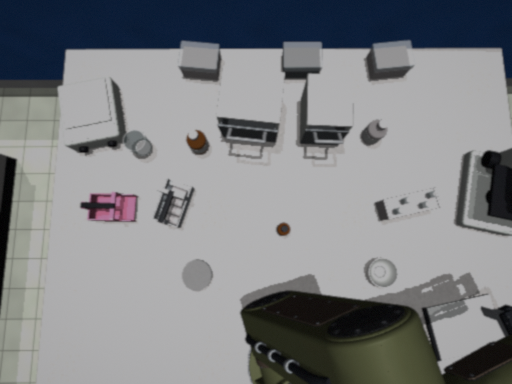

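Scene: tray with black bar at scene (237,292)/top (174,203). Wide unit: top (251,115), handle about (247,155). Possible mistakes: the pink look-alike at top (110,207) and the narrow bin's handle at (318,155). I choose the aluminium tray and the left, wider unit, and check both in a close crop.

```bash
cat > h.py <<'E'
import numpy as np, cv2
from scipy.spatial.transform import Rotation as R
def K(c):
    f=c["frame"].shape[0]/2/np.tan(np.radians(c["fovy"]/2)); return f,c["cx"],c["cy"]
def ray(c,u,v):
    f,cx,cy=K(c); W=c["world_to_cam"]; d=W[:3,:3].T@np.array([(u-cx)/f,-(v-cy)/f,-1]); return -W[:3,:3].T@W[:3,3],d
def onz(c,u,v,z):
    o,d=ray(c,u,v); return o+d*(z-o[2])/d[2]
def proj(c,p):
    f,cx,cy=K(c); q=c["world_to_cam"][:3,:3]@np.array(p)+c["world_to_cam"][:3,3]; return cx-f*q[0]/q[2],cy+f*q[1]/q[2]
def tri(l):
    A=np.zeros((3,3));b=np.zeros(3)
    for c,u,v in l:
        o,d=ray(c,u,v); d=d/np.linalg.norm(d); P=np.eye(3)-np.outer(d,d); A+=P;b+=P@o
    p=np.linalg.solve(A,b)
    return p,[np.subtract(proj(c,p),(u,v)).round(1) for c,u,v in l]
E
python3 - <<'E'
import cv2,numpy as np
t=cv2.imread("pics/top0.png");s=cv2.imread("pics/scene0.png")
r=lambda a,k:cv2.resize(a,None,fx=k,fy=k,interpolation=cv2.INTER_CUBIC)
a=r(t[170:240,140:210],5);b=r(t[80:170,205:295],4);c=r(s[260:325,200:270],5);d=r(s[130:230,120:235],4)
o=np.zeros((760,820,3),np.uint8)
o[:350,:350]=a;o[:360,360:720]=b;o[360:685,:350]=c;o[360:760,360:820]=d
cv2.imwrite("pics/crop0.png",o[:, :])
cv2.imwrite("pics/crop0.png",cv2.resize(o,None,fx=.78,fy=.78,interpolation=cv2.INTER_AREA))
E
```

```text
(no output)
```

View pics/crop0.png

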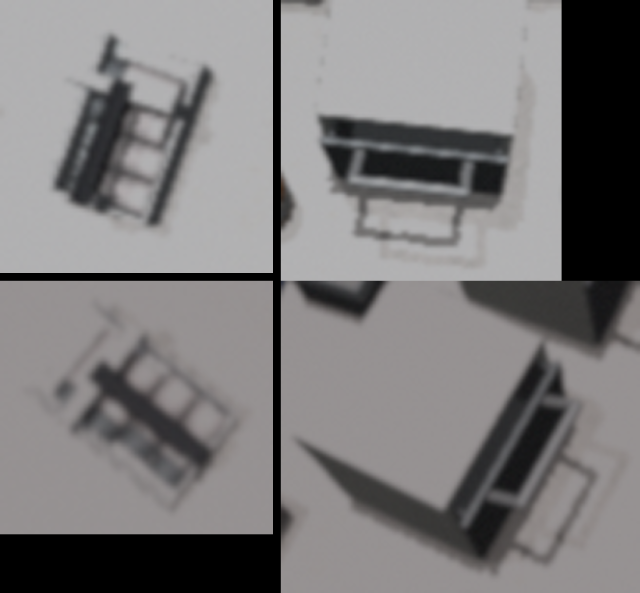

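```bash
python3 - <<'E'
from h import *
from station import ctrl
T=ctrl.camera("top");S=ctrl.camera("scene")
for a,b in(((227.2,139.9),(196.7,200.3)),((265,141.5),(214.3,168.8))):
    print("handle end",tri([(T,*a),(S,*b)]), onz(T,*a,.175),onz(S,*b,.175))
print("bar", [onz(T,*p,.1).round(3) for p in((170.3,191),(163.1,222.6))])
f=lambda p:(200+p[0]/3.9,260+(p[1]-281)/3.9)
print("bar S",[onz(S,*f(p),.1).round(3) for p in((100,370),(205,455))])
t=T["frame"];s=S["frame"]
r=lambda a,k:cv2.resize(a,None,fx=k,fy=k,interpolation=cv2.INTER_LANCZOS4)
a=r(t[173:235,147:202],8);b=r(s[262:322,205:265],8)
o=np.zeros((500,800,3),np.uint8);b=b[:,:]
o[:496,:400]=a[:,:400];o[:480,410:800]=b[:,40:430]
cv2.imwrite("pics/crop1.png",cv2.convertScaleAbs(o,alpha=1.3,beta=-10))
E
```

```text
handle end (array([0.63902779, 0.17707169, 0.17582642]), [array([ 0.2, -1.3]), array([1.2, 0.7])]) [0.63557428 0.17761678 0.175     ] [0.64286734 0.1761223  0.175     ]
handle end (array([0.63387383, 0.07296659, 0.16373323]), [array([ 0. , -0.1]), array([0.1, 0.1])]) [0.63037675 0.07324934 0.175     ] [0.63163502 0.07647542 0.175     ]
bar [array([0.505, 0.349, 0.1  ]), array([0.413, 0.366, 0.1  ])]
bar S [array([0.5  , 0.347, 0.1  ]), array([0.412, 0.376, 0.1  ])]
```

View pics/crop1.png

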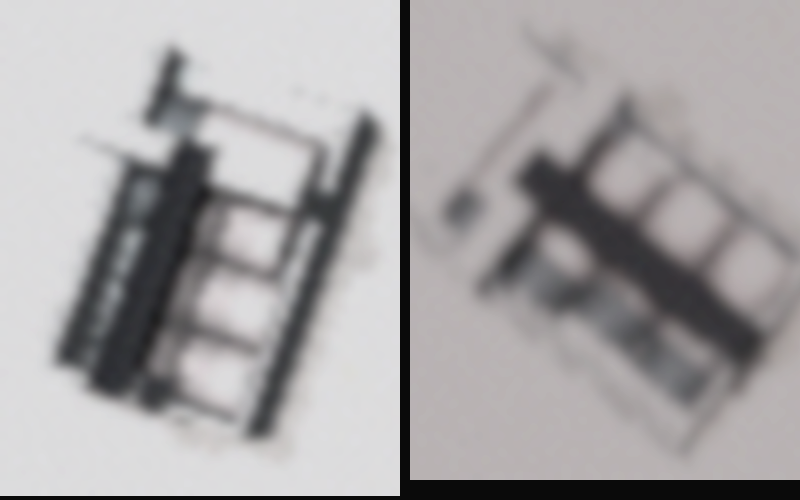

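```bash
python3 - <<'E'
from h import *
from station import ctrl
T=ctrl.camera("top");S=ctrl.camera("scene")
w=[onz(T,*p,.052).round(4) for p in((193.25,188),(178.9,227.4),(168.9,179.2),(155.4,218))]
print(w); 
for a,b in((0,1),(2,3)): d=w[a]-w[b]; print(np.linalg.norm(d),np.degrees(np.arctan2(d[1],d[0])))
# bar tri
f=lambda p:(147+p[0]/8,173+p[1]/8); g=lambda p:(205+(p[0]-410+40)/8,262+p[1]/8)
for a,b in(((190,150),(535,170)),((108,388),(745,350))): print("bar",tri([(T,*f(a)),(S,*g(b))]))
L=onz(T,217.6,117.5,.19);Rr=onz(T,279.1,123.3,.19);d=L-Rr
print("front",L,Rr,np.linalg.norm(d),np.degrees(np.arctan2(-d[0],d[1])))
# scene: roof front edge corners
q=lambda p:(120+(p[0]-280.8)/3.12,130+(p[1]-280.8)/3.12)
a=onz(S,*q((447,508)),.19);b=onz(S,*q((543,345)),.19);d=a-b
print("frontS",a,b,np.linalg.norm(d),np.degrees(np.arctan2(-d[0],d[1])))
for n,p in dict(dropper=(283,229),petri=(197,275),reag=(197,145),beaker=(140,150),rack=(408,203),decoy=(112,207)).items(): print(n,onz(T,*p,.05).round(3))
E
```

```text
[array([0.5199, 0.2911, 0.052 ]), array([0.401 , 0.3312, 0.052 ]), array([0.5477, 0.3662, 0.052 ]), array([0.4296, 0.4026, 0.052 ])]
0.12547995855912608 -18.637100431983765
0.12358223982433719 -17.129998063079128
bar (array([0.50102762, 0.34786887, 0.09798919]), [array([-0.1,  0.6]), array([-0.5, -0.3])])
bar (array([0.41530935, 0.37841839, 0.0833402 ]), [array([-0.1,  0.7]), array([-0.7, -0.4])])
front [0.6950179  0.20310725 0.19      ] [0.67745629 0.03437433 0.19      ] 0.1696443616504448 -5.941915007583834
frontS [0.69463604 0.20670272 0.19      ] [0.67433021 0.04110268 0.19      ] 0.16684034292310299 -6.990697095811868
dropper [0.394 0.019 0.05 ]
petri [0.262 0.274 0.05 ]
reag [0.656 0.283 0.05 ]
beaker [0.641 0.46  0.05 ]
rack [ 0.469 -0.363  0.05 ]
decoy [0.464 0.536 0.05 ]
```

```bash
cat >> h.py <<'E'
from station import ctrl
PSI_U=-0.112; FRONT=np.array([.686,.121])   # unit heading, front-centre (hinge line)
ux=np.array([np.cos(PSI_U),np.sin(PSI_U)])
GD=ctrl.grip_depth
def Rh(yaw=PSI_U): return R.from_euler('z',yaw)*R.from_euler('x',np.pi)
def Rt(psi,phi,al): return R.from_euler('z',psi+np.pi/2)*R.from_euler('x',np.pi+phi-al)
def handle(th):
    x=-.042*np.cos(th)-.163*np.sin(th); z=.012+.163*np.cos(th)-.042*np.sin(th)
    return np.array([*(FRONT+ux*x),z])
def rows(targets,o=None):
    o=o or ctrl.get_obs(); R0=R.from_euler('xyz',o["eef_rot"]); p0=np.array(o["ee_pos"])
    for g,Rg in targets:
        p=np.array(g)+Rg.apply([0,0,GD]); s=R0.inv().apply(p-p0)*100; w=(R0.inv()*Rg).as_rotvec()
        print("[",", ".join(f"{v:.2f}" for v in s),",",", ".join(f"{v:.3f}" for v in w),"]")
E
python3 - <<'E'
from h import *
g=handle(.05);print(g, handle(.75))
rows([((.30,-.40,.36),Rh(-1.0)),((g[0],g[1],.30),Rh())])
E
```

```text
[0.63621975 0.12659882 0.17269717] [0.54505063 0.13685267 0.10263646]
[ -6.71, -12.99, -13.59 , -0.000, 0.000, -0.190 ]
[ -43.10, -63.77, -7.58 , -0.000, 0.000, -1.078 ]
```

Emit:
play_rows(steps=[[[-6.7, -13, -13.6, 0, 0, -0.19, 0.38], [-6.7, -13, -13.6, 0, 0, -0.19, 0.38], [-6.7, -13, -13.6, 0, 0, -0.19, 0.38], [-6.7, -13, -13.6, 0, 0, -0.19, 0.38], [-6.7, -13, -13.6, 0, 0, -0.19, 0.38], [-43.1, -63.8, -7.6, 0, 0, -1.078, 0.38], [-43.1, -63.8, -7.6, 0, 0, -1.078, 0.38], [-43.1, -63.8, -7.6, 0, 0, -1.078, 0.38], [-43.1, -63.8, -7.6, 0, 0, -1.078, 0.38], [-43.1, -63.8, -7.6, 0, 0, -1.078, 0.38], [-43.1, -63.8, -7.6, 0, 0, -1.078, 0.38], [-43.1, -63.8, -7.6, 0, 0, -1.078, 0.38], [-43.1, -63.8, -7.6, 0, 0, -1.078, 0.38], [-43.1, -63.8, -7.6, 0, 0, -1.078, 0.38], [-43.1, -63.8, -7.6, 0, 0, -1.078, 0.38], [-43.1, -63.8, -7.6, 0, 0, -1.078, 0.38], [-43.1, -63.8, -7.6, 0, 0, -1.078, 0.38], [-43.1, -63.8, -7.6, 0, 0, -1.078, 0.38], [-43.1, -63.8, -7.6, 0, 0, -1.078, 0.38], [-43.1, -63.8, -7.6, 0, 0, -1.078, 0.38]]])

```text
time_s: 1.97
ee_pos: [0.6357, 0.1264, 0.2814]
eef_rot: [-3.141, 0.0, -0.112]
force: [1.1, -1.2, -0.4]
grip_width: 0.0359
```

```bash
python3 - <<'E'
from h import *
o=np.zeros((480,800,3),np.uint8)
for i,(n,x0,y0) in enumerate((("scene",150,140),("top",206,80))):
    c=ctrl.camera(n); a=cv2.resize(c["frame"][y0:y0+80,x0:x0+66],None,fx=6,fy=6,interpolation=cv2.INTER_CUBIC)
    g=handle(.05); uy=np.array([-ux[1],ux[0],0])
    for e in(-.05,.05):
        u,v=proj(c,g+uy*e); cv2.circle(a,(int((u-x0+.5)*6),int((v-y0+.5)*6)),4,(0,0,255),1)
    for e in(-.088,.088):
        u,v=proj(c,np.array([*FRONT,.19])+uy*e); cv2.circle(a,(int((u-x0+.5)*6),int((v-y0+.5)*6)),4,(0,255,0),1)
    o[:480,i*400:i*400+396]=a
cv2.imwrite("pics/h1.png",o)
E
```

```text
(no output)
```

View pics/h1.png

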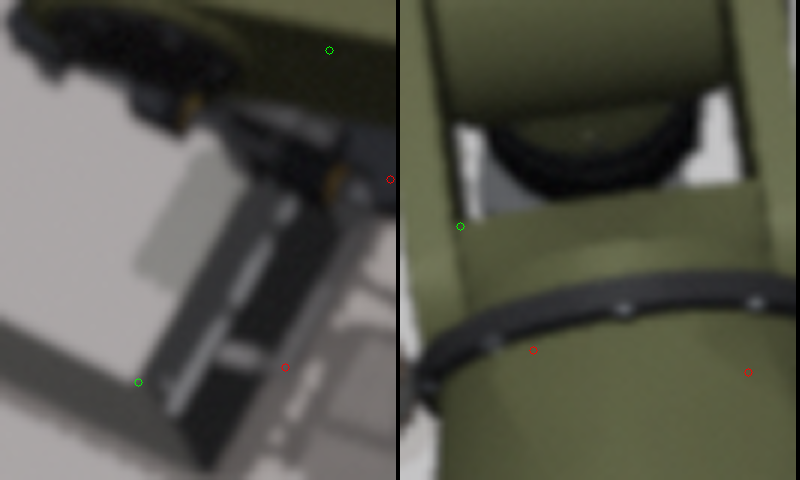

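Emit:
play_rows(force=15, steps=[[[0, 0, 4, 0, 0, 0, 0.38], [0, 0, 8, 0, 0, 0, 0.38], [0, 0, 9.5, 0, 0, 0, 0.38], [0, 0, 10.5, 0, 0, 0, 0.38], [0, 0, 11.5, 0, 0, 0, 0.38], [0, 0, 12.2, 0, 0, 0, 0.38], [0, 0, 12.7, 0, 0, 0, 0.38], [0, 0, 12.7, 0, 0, 0, 0.38], [0, 0, 12.7, 0, 0, 0, 0], [0, 0, 12.7, 0, 0, 0, 0], [0, 0, 12.7, 0, 0, 0, 0], [0, 0, 12.7, 0, 0, 0, 0], [0, 0, 12.7, 0, 0, 0, 0]]])

```text
time_s: 3.15
ee_pos: [0.6357, 0.1289, 0.1518]
eef_rot: [-3.141, 0.003, -0.108]
force: [1.2, 0.1, 1.5]
grip_width: 0.0095
```

```bash
python3 - <<'E'
from h import *
g0=handle(.05); o=ctrl.get_obs(); print(o["force"])
R0=R.from_euler('xyz',o["eef_rot"])
for t in np.arange(.1,.81,.05): print(round(t,2),(R0.inv().apply(handle(t)-g0)*100).round(2))
E
```

```text
[1.19204444 0.12870286 1.52759194]
0.1 [-0.8  -0.    0.27]
0.15 [-1.58 -0.01  0.59]
0.2 [-2.34 -0.01  0.94]
0.25 [-3.09 -0.01  1.33]
0.3 [-3.81 -0.02  1.75]
0.35 [-4.52 -0.02  2.21]
0.4 [-5.2  -0.02  2.71]
0.45 [-5.85 -0.02  3.24]
0.5 [-6.48 -0.03  3.8 ]
0.55 [-7.08 -0.03  4.39]
0.6 [-7.64 -0.03  5.01]
0.65 [-8.18 -0.03  5.66]
0.7 [-8.68 -0.04  6.34]
0.75 [-9.15 -0.04  7.04]
0.8 [-9.58 -0.04  7.76]
```

Emit:
play_rows(steps=[[[-0.8, 0, 0.25, 0, 0, 0, 0], [-1.6, 0, 0.6, 0, 0, 0, 0], [-2.35, 0, 0.95, 0, 0, 0, 0], [-3.1, 0, 1.35, 0, 0, 0, 0], [-3.8, 0, 1.75, 0, 0, 0, 0], [-4.5, 0, 2.2, 0, 0, 0, 0], [-5.2, 0, 2.7, 0, 0, 0, 0], [-5.85, 0, 3.25, 0, 0, 0, 0], [-6.5, 0, 3.8, 0, 0, 0, 0], [-7.1, 0, 4.4, 0, 0, 0, 0], [-7.65, 0, 5, 0, 0, 0, 0], [-8, 0, 5.35, 0, 0, 0, 0], [-8.2, 0, 5.65, 0, 0, 0, 0], [-8.2, 0, 5.65, 0, 0, 0, 0]]])

```text
time_s: 4.32
ee_pos: [0.5534, 0.1383, 0.0947]
eef_rot: [-3.141, 0.004, -0.107]
force: [4.5, 5.6, -3.8]
grip_width: 0.0095
```

Emit:
play_rows(steps=[[[-0.25, 0, 0.35, 0, 0, 0, 0], [-0.5, 0, 0.7, 0, 0, 0, 0], [-0.75, 0, 1.05, 0, 0, 0, 0], [-0.95, 0, 1.4, 0, 0, 0, 0], [-1.05, 0, 1.55, 0, 0, 0, 0], [-1.05, 0, 1.55, 0, 0, 0, 0]]])

```text
time_s: 4.82
ee_pos: [0.5469, 0.1394, 0.0826]
eef_rot: [-3.139, -0.008, -0.108]
force: [17.4, -0.5, 17.7]
grip_width: 0.0091
```

Emit:
play_rows(steps=[[[-0.55, 0, 0.5, 0, 0, 0, 0], [-0.55, 0, 0.5, 0, 0, 0, 0]]])

```text
time_s: 4.98
ee_pos: [0.5472, 0.1399, 0.0818]
eef_rot: [-3.135, -0.025, -0.108]
force: [27.3, -2.8, 16.7]
grip_width: 0.0094
```

Emit:
play_rows(steps=[[[0, 0, 0, 0, 0, 0, 0], [0, 0, 0, 0, 0, 0, 0.3], [0, 0, 0, 0, 0, 0, 0.3], [0, 0, 0, 0, 0, 0, 0.3], [0, 0, 0, 0, 0, 0, 0.3], [0, 0, -1, 0, 0, 0, 0.3], [0, 0, -2.5, 0, 0, 0, 0.3], [0, 0, -5, 0, 0, 0, 0.3], [0, 0, -9, 0, 0, 0, 0.3], [0, 0, -13, 0, 0, 0, 0.3], [0, 0, -17, 0, 0, 0, 0.3], [0, 0, -20, 0, 0, 0, 0.3], [0, 0, -20, 0, 0, 0, 0.3]]])

```text
time_s: 6.07
ee_pos: [0.5432, 0.1395, 0.2891]
eef_rot: [-3.132, -0.034, -0.108]
force: [0.6, -1.1, 0.6]
grip_width: 0.0282
```

```bash
python3 - <<'E'
from h import *
rows([((.459,.357,.25),Rt(np.radians(-18),0,np.radians(25))),((.459,.357,.16),Rt(np.radians(-18),0,np.radians(25)))])
E
```

```text
[ -10.13, -20.51, 5.45 , -0.350, 0.263, -1.348 ]
[ -10.43, -20.42, 14.45 , -0.350, 0.263, -1.348 ]
```

Emit:
play_rows(steps=[[[-10.1, -20.5, 5.4, -0.35, 0.263, -1.348, 0.65], [-10.1, -20.5, 5.4, -0.35, 0.263, -1.348, 0.65], [-10.1, -20.5, 5.4, -0.35, 0.263, -1.348, 0.65], [-10.1, -20.5, 5.4, -0.35, 0.263, -1.348, 0.65], [-10.1, -20.5, 5.4, -0.35, 0.263, -1.348, 0.65], [-10.1, -20.5, 5.4, -0.35, 0.263, -1.348, 0.65], [-10.1, -20.5, 5.4, -0.35, 0.263, -1.348, 0.65], [-10.1, -20.5, 5.4, -0.35, 0.263, -1.348, 0.65], [-10.1, -20.5, 5.4, -0.35, 0.263, -1.348, 0.65], [-10.1, -20.5, 5.4, -0.35, 0.263, -1.348, 0.65], [-10.1, -20.5, 5.4, -0.35, 0.263, -1.348, 0.65], [-10.1, -20.5, 5.4, -0.35, 0.263, -1.348, 0.65], [-10.1, -20.5, 5.4, -0.35, 0.263, -1.348, 0.65], [-10.1, -20.5, 5.4, -0.35, 0.263, -1.348, 0.65], [-10.1, -20.5, 5.4, -0.35, 0.263, -1.348, 0.65]]])

```text
time_s: 7.32
ee_pos: [0.4668, 0.3544, 0.2336]
eef_rot: [2.706, -0.001, 1.254]
force: [0.4, 0.2, 0.4]
grip_width: 0.061
```

```bash
python3 - <<'E'
from h import *
o=np.zeros((560,800,3),np.uint8)
G=np.array([.459,.357,.092]); ps=np.radians(-18); f=np.array([np.cos(ps),np.sin(ps),0]); l=np.array([-f[1],f[0],0])
for i,(n,x0,y0) in enumerate((("scene",190,240),("top",130,165))):
    c=ctrl.camera(n); a=cv2.resize(c["frame"][y0:y0+90,x0:x0+66],None,fx=6,fy=6,interpolation=cv2.INTER_CUBIC)
    for p,col in((G-f*.035,(0,0,255)),(G+f*.03,(0,0,255)),(G+.082*f-.07*np.array([0,0,1]),(0,255,0)),(G+.082*f+.041*l-.042*np.array([0,0,1]),(255,0,0)),(G+.082*f-.041*l-.042*np.array([0,0,1]),(255,0,0)),(G-.05*f-.041*l-.042*np.array([0,0,1]),(255,0,0)),(G-.05*f+.041*l-.042*np.array([0,0,1]),(255,0,0))):
        u,v=proj(c,p); cv2.circle(a,(int((u-x0+.5)*6),int((v-y0+.5)*6)),4,col,1)
    o[:540,i*400:i*400+396]=a
cv2.imwrite("pics/t1.png",o)
E
```

```text
(no output)
```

View pics/t1.png

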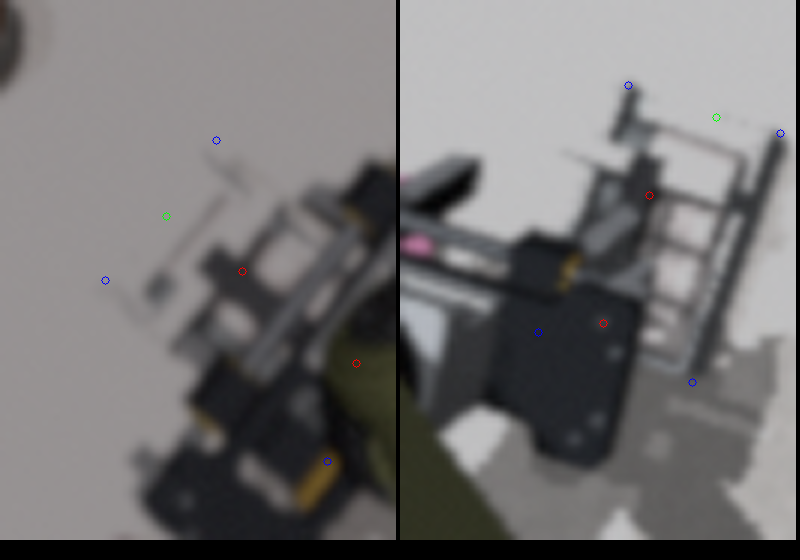

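Emit:
play_rows(force=55, steps=[[[0, -1.7, 3.6, 0, 0, 0, 0.65], [0, -3.4, 7.2, 0, 0, 0, 0.65], [0, -4.6, 9.9, 0, 0, 0, 0.65], [0, -5.5, 11.8, 0, 0, 0, 0.65], [0, -6.2, 13.3, 0, 0, 0, 0.65], [0, -6.7, 14.4, 0, 0, 0, 0.65], [0, -6.7, 14.4, 0, 0, 0, 0.65], [0, -6.7, 14.4, 0, 0, 0, 0.4], [0, -6.7, 14.4, 0, 0, 0, 0.35], [0, -6.7, 14.4, 0, 0, 0, 0.3], [0, -6.7, 14.4, 0, 0, 0, 0.26], [0, -6.7, 14.4, 0, 0, 0, 0.22], [0, -6.7, 14.4, 0, 0, 0, 0.18], [0, -6.7, 14.4, 0, 0, 0, 0.1], [0, -6.7, 14.4, 0, 0, 0, 0], [0, -6.7, 14.4, 0, 0, 0, 0], [0, -6.7, 14.4, 0, 0, 0, 0]]])

```text
time_s: 8.83
ee_pos: [0.467, 0.3545, 0.0747]
eef_rot: [2.706, -0.001, 1.255]
force: [-0.4, 1.1, 0.3]
grip_width: 0.0159
```

```bash
cat >> h.py <<'E'
AL=np.radians(25)
def pour(phi,lx,lz):
    phi=np.radians(phi); x=.082*np.cos(phi)-.07*np.sin(phi); z=-.082*np.sin(phi)-.07*np.cos(phi)
    return np.array([*(FRONT+ux*(lx-x)),lz-z]),Rt(PSI_U,phi,AL)
E
python3 - <<'E'
from h import *
P=np.radians(-18.1)
rows([((.459,.357,.30),Rt(P,0,AL)),pour(0,-.065,.22)])
E
```

```text
[ 0.00, 8.76, -18.90 , -0.000, -0.001, -0.000 ]
[ -18.20, 21.48, -11.88 , -0.000, 0.085, -0.185 ]
```

Emit:
play_rows(steps=[[[0, 0.4, -0.9, 0, 0, 0, 0], [0, 1.2, -2.6, 0, 0, 0, 0], [0, 2.4, -5.2, 0, 0, 0, 0], [0, 3.8, -8.2, 0, 0, 0, 0], [0, 5.2, -11.2, 0, 0, 0, 0], [0, 6.5, -14, 0, 0, 0, 0], [0, 7.6, -16.4, 0, 0, 0, 0], [0, 8.4, -18.1, 0, 0, 0, 0], [0, 8.8, -18.9, 0, 0, 0, 0], [0, 8.8, -18.9, 0, 0, 0, 0]]])

```text
time_s: 9.67
ee_pos: [0.4671, 0.3545, 0.2851]
eef_rot: [2.705, -0.003, 1.255]
force: [-0.2, 0.8, -2.8]
grip_width: 0.0154
```

```bash
python3 - <<'E'
from h import *
print(ctrl.get_obs()["moment"],ctrl.get_obs()["force"],ctrl.get_obs()["qpos"])
a=[pour(p,-.065,z) for p,z in((0,.21),)]
rows(a)
cv2.imwrite("pics/l1.png",cv2.resize(ctrl.camera("scene")["frame"][190:340,150:350],None,fx=3.5,fy=3.5,interpolation=cv2.INTER_CUBIC))
E
```

```text
[0.20815533 0.30963139 0.00112461] [-0.2112498   0.79871237 -2.77510458] [ 0.75816724  0.21575839  1.50027872 -0.40404285  1.23120698 -0.3975126 ]
[ -18.22, 12.17, 8.07 , 0.001, 0.083, -0.186 ]
```

View pics/l1.png

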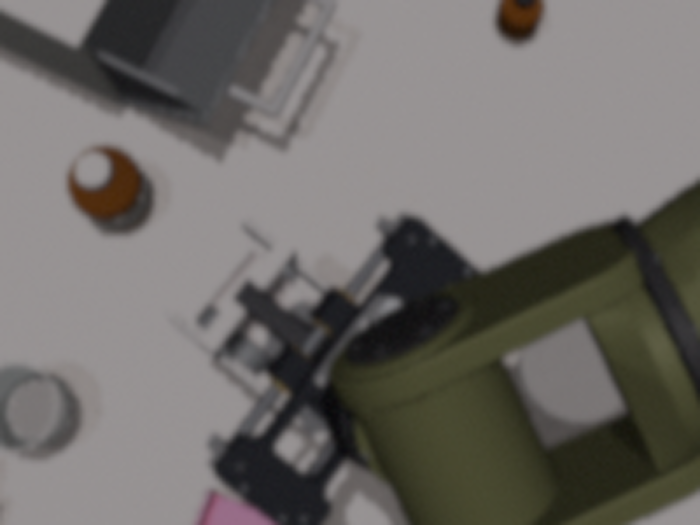

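Tray is held level (bar at crop (285,300)), bin open at (190,70), handle at (290,80). Weight reads about 0.29 kg. Now moving over the mouth.

Emit:
play_rows(steps=[[[-0.7, 0.5, 0.2, 0, 0.003, -0.007, 0], [-2.2, 1.5, 0.6, 0, 0.01, -0.02, 0], [-4.2, 2.8, 1.2, 0, 0.02, -0.04, 0], [-6.6, 4.4, 2.2, 0, 0.03, -0.065, 0], [-9, 6, 3.5, 0, 0.041, -0.09, 0], [-11.4, 7.6, 4.7, 0, 0.052, -0.115, 0], [-13.7, 9.1, 5.8, 0, 0.062, -0.14, 0], [-15.7, 10.5, 6.8, 0, 0.072, -0.16, 0], [-17.2, 11.5, 7.5, 0, 0.079, -0.176, 0], [-18, 12, 7.9, 0, 0.083, -0.184, 0], [-18.2, 12.2, 8.1, 0, 0.083, -0.186, 0], [-18.2, 12.2, 8.1, 0, 0.083, -0.186, 0]]])

```text
time_s: 10.72
ee_pos: [0.5477, 0.1352, 0.2595]
eef_rot: [2.708, 0.003, 1.457]
force: [0.0, 0.7, -2.9]
grip_width: 0.0155
```

```bash
python3 - <<'E'
from h import *
P=[(0,-.065,.18),(5,-.065,.17),(10,-.065,.165),(15,-.065,.16),(20,-.065,.155),(25,-.065,.15),(30,-.065,.145),(35,-.065,.14),(40,-.065,.137),(45,-.065,.135),(50,-.065,.133),(55,-.065,.133)]
rows([pour(*p) for p in P])
cv2.imwrite("pics/l2.png",cv2.resize(ctrl.camera("scene")["frame"][130:280,130:330],None,fx=3.5,fy=3.5,interpolation=cv2.INTER_CUBIC))
E
```

```text
[ 0.14, -1.11, 2.41 , -0.003, 0.004, -0.000 ]
[ 0.14, -0.83, 2.96 , 0.084, 0.004, -0.000 ]
[ 0.14, -0.30, 3.11 , 0.172, 0.004, -0.000 ]
[ 0.14, 0.25, 3.33 , 0.259, 0.004, -0.001 ]
[ 0.15, 0.81, 3.62 , 0.346, 0.004, -0.001 ]
[ 0.15, 1.39, 3.98 , 0.433, 0.004, -0.001 ]
[ 0.15, 1.98, 4.40 , 0.521, 0.004, -0.001 ]
[ 0.15, 2.56, 4.89 , 0.608, 0.004, -0.001 ]
[ 0.15, 3.22, 5.28 , 0.695, 0.004, -0.001 ]
[ 0.15, 3.91, 5.63 , 0.783, 0.004, -0.002 ]
[ 0.16, 4.58, 6.06 , 0.870, 0.004, -0.002 ]
[ 0.16, 5.31, 6.37 , 0.957, 0.003, -0.002 ]
```

View pics/l2.png

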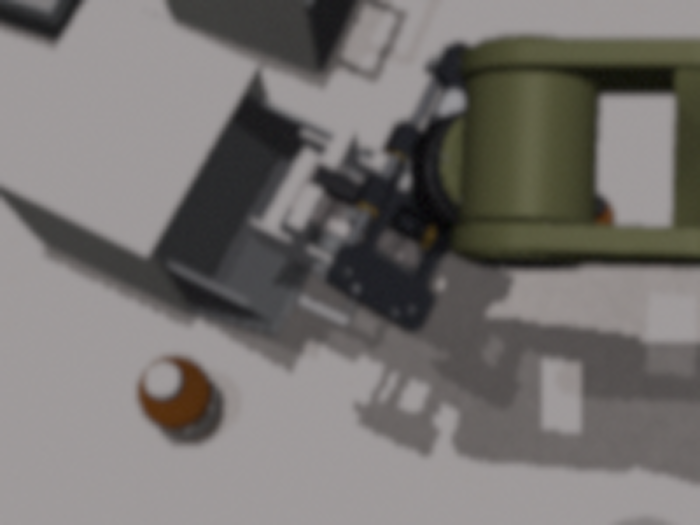

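The tray nose (about (275,195)) lies over the open mouth, level, clear of the panel edge. Tipping now.

Emit:
play_rows(steps=[[[0.1, -1.1, 2.4, 0, 0, 0, 0], [0.1, -0.8, 2.9, 0.084, 0, 0, 0], [0.1, -0.3, 3.1, 0.172, 0, 0, 0], [0.1, 0.25, 3.3, 0.26, 0, 0, 0], [0.1, 0.8, 3.6, 0.346, 0, 0, 0], [0.1, 1.4, 4, 0.433, 0, 0, 0], [0.1, 2, 4.4, 0.52, 0, 0, 0], [0.1, 2.55, 4.9, 0.608, 0, 0, 0], [0.1, 3.2, 5.3, 0.695, 0, 0, 0], [0.1, 3.9, 5.6, 0.783, 0, 0, 0], [0.1, 4.6, 6.05, 0.87, 0, 0, 0], [0.1, 5.3, 6.35, 0.957, 0, 0, 0], [0.1, 5.3, 6.35, 0.957, 0, 0, 0], [0.1, 5.3, 6.35, 0.957, 0, 0, 0], [0.1, 5.3, 6.35, 0.957, 0, 0, 0], [0.1, 5.3, 6.35, 0.957, 0, 0, 0], [0.1, 5.3, 6.35, 0.957, 0, 0, 0]]])

```text
time_s: 12.18
ee_pos: [0.6216, 0.129, 0.2265]
eef_rot: [-2.622, 0.003, 1.458]
force: [-1.0, -1.2, -1.8]
grip_width: 0.0157
```

```bash
python3 - <<'E'
from h import *
rows([pour(*p) for p in ((55,-.065,.133),(40,-.065,.137),(20,-.07,.16),(0,-.075,.22),(0,-.16,.24))])
f=[cv2.resize(ctrl.camera(n)["frame"][y:y+100,x:x+100],None,fx=4,fy=4,interpolation=cv2.INTER_CUBIC) for n,x,y in(("scene",140,130),("top",195,85))]
cv2.imwrite("pics/l3.png",np.hstack(f))
E
```

```text
[ -0.08, 0.19, 0.18 , 0.004, 0.002, -0.002 ]
[ -0.08, -1.92, 1.25 , -0.258, 0.002, -0.001 ]
[ -0.08, -5.34, 2.06 , -0.607, 0.003, -0.001 ]
[ -0.09, -9.61, 0.15 , -0.956, 0.003, -0.001 ]
[ -0.10, -17.99, 2.63 , -0.956, 0.003, -0.001 ]
```

View pics/l3.png

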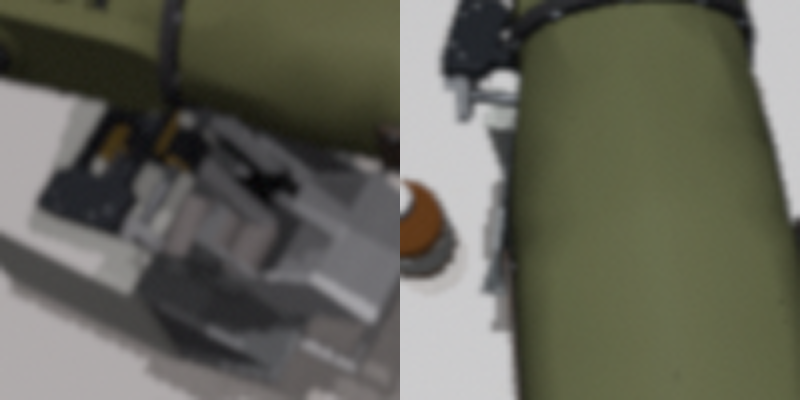

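Emit:
play_rows(steps=[[[0, 0, 0, 0.05, 0, 0, 0], [0, 0, 0, 0.08, 0, 0, 0], [0, 0, 0, 0.08, 0, 0, 0], [0, 0, 0, 0.08, 0, 0, 0], [0, 0, 0, 0.08, 0, 0, 0], [0, 0, 0, 0.08, 0, 0, 0]]])

```text
time_s: 12.78
ee_pos: [0.6217, 0.1289, 0.2267]
eef_rot: [-2.543, 0.003, 1.458]
force: [-0.2, 0.3, -1.3]
grip_width: 0.0155
```

```bash
python3 - <<'E'
from h import *
print(ctrl.get_obs()["force"])
f=cv2.resize(ctrl.camera("scene")["frame"][150:225,160:260],None,fx=8,fy=8,interpolation=cv2.INTER_CUBIC)
cv2.imwrite("pics/l4.png",cv2.convertScaleAbs(f,alpha=1.5))
E
```

```text
[-0.15505697  0.32678213 -1.29639677]
```

View pics/l4.png

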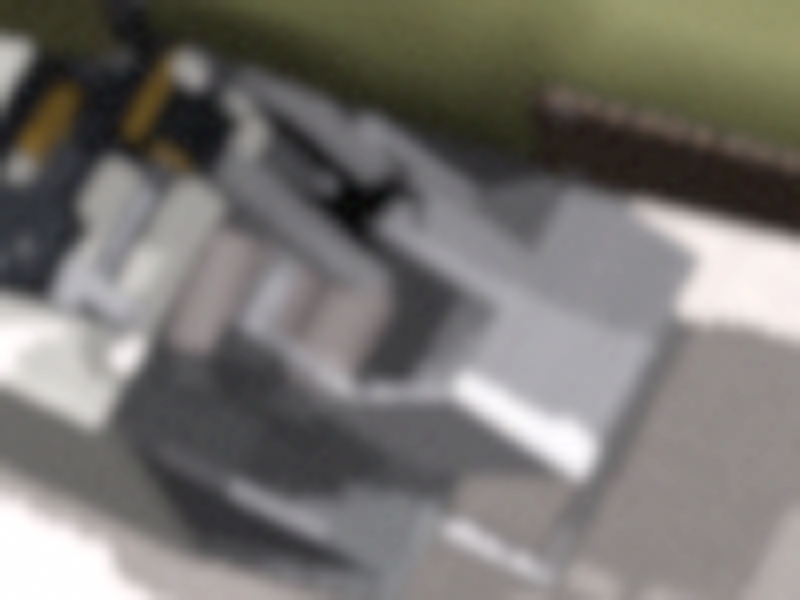

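```bash
python3 - <<'E'
from h import *
c=ctrl.camera("scene");o=ctrl.get_obs()
Rg=R.from_euler('xyz',o["eef_rot"]); G=o["ee_pos"]-Rg.apply([0,0,GD])
Rtr=Rg*R.from_euler('x',AL)  # cols: left, fwd, down
pt=lambda f,l,u:G+Rtr.apply([l,f,-u])
px=lambda p:tuple(((np.array(proj(c,p))-(160,150)+.5)*8).astype(int))
for n,a in dict(grip=(0,0,0),lip=(.082,0,-.07),lipL=(.082,.041,-.07),lipR=(.082,-.041,-.07),noseLtop=(.082,.041,-.042),noseRtop=(.082,-.041,-.042),noseLbot=(.082,.041,-.092),backLtop=(-.05,.041,-.042),backLbot=(-.05,.041,-.092),backRtop=(-.05,-.041,-.042),v1=(.068,0,-.054),v2=(.04,0,-.057)).items(): print(n,px(pt(*a)),pt(*a).round(3))
uy=np.array([-ux[1],ux[0]])
B=lambda x,y,z:np.array([*(FRONT+ux*x+uy*y),z])
for n,a in dict(panelTopL=(-.101,.075,.115),panelTopR=(-.101,-.075,.115),unitFL=(0,.088,.19),unitFR=(0,-.088,.19),unitFLbot=(0,.088,0)).items(): print(n,px(B(*a)))
E
```

```text
grip (np.int64(358), np.int64(221)) [0.632 0.128 0.242]
lip (np.int64(440), np.int64(343)) [0.614 0.129 0.136]
lipL (np.int64(384), np.int64(445)) [0.618 0.17  0.136]
lipR (np.int64(495), np.int64(244)) [0.609 0.089 0.136]
noseLtop (np.int64(318), np.int64(404)) [0.642 0.168 0.15 ]
noseRtop (np.int64(430), np.int64(202)) [0.633 0.086 0.15 ]
noseLbot (np.int64(436), np.int64(477)) [0.6   0.172 0.125]
backLtop (np.int64(463), np.int64(394)) [0.576 0.175 0.264]
backLbot (np.int64(592), np.int64(476)) [0.533 0.18  0.238]
backRtop (np.int64(585), np.int64(169)) [0.566 0.094 0.264]
v1 (np.int64(417), np.int64(318)) [0.62  0.129 0.156]
v2 (np.int64(455), np.int64(319)) [0.604 0.131 0.179]
panelTopL (np.int64(417), np.int64(580))
panelTopR (np.int64(613), np.int64(215))
unitFL (np.int64(104), np.int64(430))
unitFR (np.int64(359), np.int64(-12))
unitFLbot (np.int64(199), np.int64(565))
```

```bash
python3 - <<'E'
from h import *
rows([pour(*p) for p in ((60,-.07,.155),(55,-.07,.18),(47,-.075,.2),(40,-.075,.21),(33,-.075,.22),(26,-.08,.23),(20,-.09,.235),(13,-.1,.24),(6,-.12,.24),(0,-.15,.24))])
print(); rows([((.40,.30,.33),Rt(np.radians(-14),0,AL))])
E
```

```text
[ -0.06, -0.77, -1.78 , 0.012, 0.002, -0.002 ]
[ -0.07, -2.86, -3.43 , -0.076, 0.002, -0.002 ]
[ -0.08, -5.41, -4.02 , -0.215, 0.002, -0.002 ]
[ -0.08, -6.75, -4.06 , -0.338, 0.002, -0.002 ]
[ -0.08, -8.00, -4.00 , -0.460, 0.002, -0.001 ]
[ -0.09, -9.54, -3.59 , -0.582, 0.002, -0.001 ]
[ -0.09, -11.04, -2.57 , -0.687, 0.002, -0.001 ]
[ -0.09, -12.49, -1.36 , -0.809, 0.002, -0.001 ]
[ -0.09, -14.35, 0.86 , -0.931, 0.003, -0.001 ]
[ -0.09, -16.89, 3.50 , -1.036, 0.003, -0.001 ]

[ 14.39, -24.02, 5.90 , -1.034, 0.014, 0.137 ]
```

Emit:
play_rows(steps=[[[-0.1, -0.8, -1.8, 0, 0, 0, 0], [-0.1, -2.9, -3.4, -0.076, 0, 0, 0], [-0.1, -5.4, -4, -0.17, 0, 0, 0], [-0.1, -6.75, -4.05, -0.29, 0, 0, 0], [-0.1, -8, -4, -0.41, 0, 0, 0], [-0.1, -9.5, -3.6, -0.53, 0, 0, 0], [-0.1, -11, -2.6, -0.65, 0, 0, 0], [-0.1, -12.5, -1.4, -0.77, 0, 0, 0], [-0.1, -14.4, 0.9, -0.89, 0, 0, 0], [-0.1, -16.9, 3.5, -1.01, 0, 0, 0], [1, -17.5, 3.5, -1.034, 0, 0.01, 0], [3, -18.5, 4, -1.034, 0, 0.03, 0], [6, -20, 4.5, -1.034, 0.005, 0.06, 0], [9, -21.5, 5, -1.034, 0.01, 0.09, 0], [12, -23, 5.5, -1.034, 0.012, 0.12, 0], [13.8, -23.8, 5.9, -1.034, 0.014, 0.135, 0], [14.4, -24, 5.9, -1.034, 0.014, 0.137, 0], [14.4, -24, 5.9, -1.034, 0.014, 0.137, 0]]])

```text
time_s: 14.38
ee_pos: [0.4073, 0.2992, 0.3129]
eef_rot: [2.705, -0.0, 1.329]
force: [0.1, -1.2, -2.2]
grip_width: 0.0156
```

```bash
python3 - <<'E'
from h import *
print(ctrl.get_obs()["force"])
rows([((.459,.357,.20),Rt(np.radians(-18.1),0,AL)),((.459,.357,.095),Rt(np.radians(-18.1),0,AL))])
f=[cv2.resize(ctrl.camera(n)["frame"][y:y+100,x:x+100],None,fx=4,fy=4,interpolation=cv2.INTER_CUBIC) for n,x,y in(("scene",140,130),("top",200,85))]
cv2.imwrite("pics/l5.png",cv2.convertScaleAbs(np.hstack(f),alpha=1.3))
E
```

```text
[ 0.14284138 -1.21538584 -2.18922276]
[ 6.79, -1.48, 13.65 , -0.000, -0.031, 0.067 ]
[ 6.79, -5.91, 23.17 , -0.000, -0.031, 0.067 ]
```

View pics/l5.png

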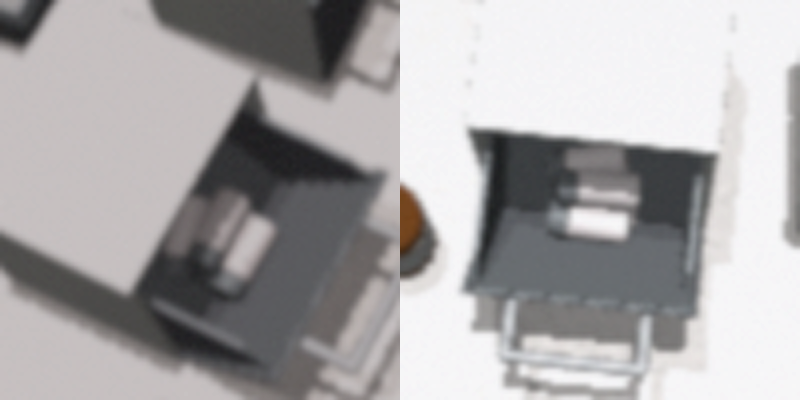

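Emit:
play_rows(steps=[[[0.8, -0.2, 1.5, 0, -0.004, 0.008, 0], [2.2, -0.5, 4, 0, -0.01, 0.022, 0], [4, -0.9, 7.5, 0, -0.018, 0.04, 0], [5.6, -1.2, 11, 0, -0.025, 0.056, 0], [6.6, -1.5, 13.4, 0, -0.03, 0.066, 0], [6.8, -2.4, 15.6, 0, -0.031, 0.067, 0], [6.8, -3.5, 18, 0, -0.031, 0.067, 0], [6.8, -4.4, 20, 0, -0.031, 0.067, 0], [6.8, -5, 21.2, 0, -0.031, 0.067, 0], [6.8, -5.5, 22.2, 0, -0.031, 0.067, 0], [6.8, -5.75, 22.8, 0, -0.031, 0.067, 0], [6.8, -5.9, 23.15, 0, -0.031, 0.067, 0], [6.8, -5.98, 23.32, 0, -0.031, 0.067, 0], [6.8, -6.03, 23.43, 0, -0.031, 0.067, 0], [6.8, -6.03, 23.43, 0, -0.031, 0.067, 0], [6.8, -6.03, 23.43, 0, -0.031, 0.067, 0]]])

```text
time_s: 15.82
ee_pos: [0.4676, 0.3529, 0.0756]
eef_rot: [2.705, -0.001, 1.253]
force: [0.6, -0.3, -2.1]
grip_width: 0.0158
```

Emit:
play_rows(steps=[[[0, -0.03, 0.06, 0, 0, 0, 0], [0, -0.06, 0.13, 0, 0, 0, 0], [0, -0.08, 0.18, 0, 0, 0, 0], [0, -0.08, 0.18, 0, 0, 0, 0]]])

```text
time_s: 16.15
ee_pos: [0.4679, 0.3535, 0.0745]
eef_rot: [2.704, -0.002, 1.254]
force: [-2.8, 0.9, 4.7]
grip_width: 0.0155
```

Contact. Release and withdraw upward.

Emit:
play_rows(steps=[[[0, 0, 0, 0, 0, 0, 0.2], [0, 0, 0, 0, 0, 0, 0.28], [0, 0, 0, 0, 0, 0, 0.4], [0, 0, 0, 0, 0, 0, 0.6], [0, 0, 0, 0, 0, 0, 0.65], [0, 0, 0, 0, 0, 0, 0.65], [0, 0.4, -0.9, 0, 0, 0, 0.65], [0, 1.2, -2.6, 0, 0, 0, 0.65], [0, 2.5, -5.4, 0, 0, 0, 0.65], [0, 4.2, -9, 0, 0, 0, 0.65], [0, 5.9, -12.6, 0, 0, 0, 0.65], [0, 7.6, -16.2, 0, 0, 0, 0.65], [0, 9.3, -19.9, 0, 0, 0, 0.65], [0, 9.3, -19.9, 0, 0, 0, 0.65]]])

```text
time_s: 17.32
ee_pos: [0.4687, 0.3541, 0.3038]
eef_rot: [2.698, -0.013, 1.254]
force: [0.4, -0.2, 1.4]
grip_width: 0.0609
```

```bash
python3 - <<'E'
from h import *
g=handle(.75); g=np.array([.547,.1385,.1005]); print(handle(.75))
rows([((g[0],g[1],.30),Rh()),((g[0],g[1],.103),Rh())])
E
```

```text
[0.54505063 0.13685267 0.10263646]
[ -18.08, 11.91, 7.90 , 0.363, -0.314, 1.339 ]
[ -18.34, 3.46, 25.70 , 0.363, -0.314, 1.339 ]
```

Emit:
play_rows(force=15, steps=[[[-18.1, 11.9, 7.9, 0.363, -0.314, 1.339, 0.3], [-18.1, 11.9, 7.9, 0.363, -0.314, 1.339, 0.3], [-18.1, 11.9, 7.9, 0.363, -0.314, 1.339, 0.3], [-18.1, 11.9, 7.9, 0.363, -0.314, 1.339, 0.3], [-18.1, 11.9, 7.9, 0.363, -0.314, 1.339, 0.3], [-18.1, 11.9, 7.9, 0.363, -0.314, 1.339, 0.3], [-18.1, 11.9, 7.9, 0.363, -0.314, 1.339, 0.3], [-18.1, 11.9, 7.9, 0.363, -0.314, 1.339, 0.3], [-18.1, 11.9, 7.9, 0.363, -0.314, 1.339, 0.3], [-18.1, 11.9, 7.9, 0.363, -0.314, 1.339, 0.3], [-18.1, 11.9, 7.9, 0.363, -0.314, 1.339, 0.3], [-18.1, 11.9, 7.9, 0.363, -0.314, 1.339, 0.3], [-18.1, 11.9, 7.9, 0.363, -0.314, 1.339, 0.3], [-18.1, 11.9, 7.9, 0.363, -0.314, 1.339, 0.3]]])

```text
time_s: 18.48
ee_pos: [0.5468, 0.1382, 0.2815]
eef_rot: [3.141, -0.0, -0.11]
force: [1.1, -0.3, -0.4]
grip_width: 0.0283
```

```bash
python3 - <<'E'
from h import *
for n,x,y in(("top",147,173),("scene",210,262)):
    a=cv2.imread(f"pics/{n}0.png")[y:y+60,x:x+55]; b=ctrl.camera(n)["frame"][y:y+60,x:x+55]
    cv2.imwrite(f"pics/tr_{n}.png",np.hstack([a,b]))
    ga,gb=[cv2.cvtColor(i,6).astype(int) for i in(a,b)]
    print(n,"diff>30:",(abs(ga-gb)>30).sum()); print(gb[::4,::4])
    print(ga[::4,::4])
E
```

```text
top diff>30: 505
[[189 190 190 190 190 190 190 191 189 190 190 190 190 186]
 [189 190 190 190 189 189 190 190 191 190 191 190 190 189]
 [189 190 190 190 190 162 161 190 190 190 190 190 190 190]
 [190 190 190 189 190  86 187 190 190 190 185 187 190 190]
 [190 190 190 190 190 166 176 190 191 190 190 153 130 190]
 [190 190 190 190 106 136  49 171 190 190 189  81 164 190]
 [190 189 190 189  66 127  50 103 152 183  69  71 178 190]
 [189 190 190 176  87  53  49 133 186 162 126 126 189 190]
 [190 190 190 108 133  50  99 137 190 189  65 164 187 190]
 [189 189 185  59  92  48 131 158 190 181  85 179 190 190]
 [190 189 161  81  48  53 135 182 189 125 145 189 190 191]
 [189 189  99 100  49 120 140 190 186  63 177 190 190 190]
 [189 189 189 111  63  58 133 189 171 103 185 189 191 191]
 [190 190 189 189 188 169 153 158  98 163 190 190 190 190]
 [190 190 190 189 190 190 186 182 180 177 191 190 190 190]]
[[177 177 176 176 177 178 177 177 177 177 177 177 177 177]
 [176 177 177 176 178 175 177 177 176 177 177 177 177 177]
 [176 176 177 177 177  99 167 177 177 178 178 177 177 178]
 [177 177 177 177 17
[... 1779 characters left out ...]
7 147 146 125 142 141 124 135 147 147 147 147 146]
 [147 146 146 128 144 145  87 110 135 145 146 147 147 146]
 [147 146 134 137  59  91 119 142 132 133 141 147 146 147]
 [145 128 112 137  53  47 117 126 122 137 121 138 146 147]
 [135 124 134 136  81  64  48  68 140 143 109 117 136 147]
 [145 139 143  54 100 133  55  49  71  94 139 144 121 137]
 [147 147 115 112  91  64  89  88  49  52 133 130 120 143]
 [146 146 146 140 129 132  99  76  90  51  51 109 135 147]
 [146 146 146 147 145 133 140  88  92 118  60 103 142 147]
 [147 147 146 147 147 146 134 139 103  90  99 145 146 147]
 [146 146 147 146 147 147 146 137 141 117 145 147 146 146]
 [146 146 146 146 146 147 147 147 136 143 146 146 146 146]]
```

Emit:
play_rows(force=15, steps=[[[0, 0, 4, 0, 0, 0, 0.3], [0, 0, 8, 0, 0, 0, 0.3], [0, 0, 12, 0, 0, 0, 0.3], [0, 0, 15, 0, 0, 0, 0.3], [0, 0, 17, 0, 0, 0, 0.3], [0, 0, 18.3, 0, 0, 0, 0.3], [0, 0, 19.2, 0, 0, 0, 0.3], [0, 0, 19.8, 0, 0, 0, 0.3], [0, 0, 19.8, 0, 0, 0, 0.3], [0, 0, 19.8, 0, 0, 0, 0], [0, 0, 19.8, 0, 0, 0, 0], [0, 0, 19.8, 0, 0, 0, 0], [0, 0, 19.8, 0, 0, 0, 0]]])

```text
time_s: 19.67
ee_pos: [0.5474, 0.1385, 0.0842]
eef_rot: [3.142, -0.003, -0.109]
force: [3.9, 0.7, -0.9]
grip_width: 0.0094
```

```bash
python3 - <<'E'
from h import *
o=ctrl.get_obs(); R0=R.from_euler('xyz',o["eef_rot"])
for t in np.arange(.7,-.06,-.05): print(round(t,2),(R0.inv().apply(handle(t)-handle(.745))*100).round(2))
E
```

```text
0.7 [ 0.43  0.   -0.63]
0.65 [ 0.93  0.   -1.3 ]
0.6 [ 1.47  0.   -1.94]
0.55 [ 2.04  0.01 -2.56]
0.5 [ 2.65  0.01 -3.15]
0.45 [ 3.28  0.01 -3.71]
0.4 [ 3.93  0.01 -4.23]
0.35 [ 4.62  0.01 -4.73]
0.3 [ 5.32  0.01 -5.18]
0.25 [ 6.05  0.02 -5.6 ]
0.2 [ 6.8   0.02 -5.99]
0.15 [ 7.57  0.02 -6.34]
0.1 [ 8.35  0.02 -6.64]
0.05 [ 9.15  0.02 -6.91]
-0.0 [ 9.96  0.03 -7.14]
-0.05 [10.78  0.03 -7.33]
```

Gripped at 9.4 mm. Closing gently along the arc.

Emit:
play_rows(steps=[[[0.2, 0, -0.3, 0, 0, 0, 0], [0.45, 0, -0.65, 0, 0, 0, 0], [0.95, 0, -1.3, 0, 0, 0, 0], [1.45, 0, -1.95, 0, 0, 0, 0], [2.05, 0, -2.55, 0, 0, 0, 0], [2.65, 0, -3.15, 0, 0, 0, 0], [3.3, 0, -3.7, 0, 0, 0, 0], [3.95, 0, -4.25, 0, 0, 0, 0], [4.6, 0, -4.75, 0, 0, 0, 0], [5.3, 0, -5.2, 0, 0, 0, 0], [6.05, 0, -5.6, 0, 0, 0, 0], [6.8, 0, -6, 0, 0, 0, 0], [7.6, 0, -6.35, 0, 0, 0, 0], [8.35, 0, -6.65, 0, 0, 0, 0], [8.8, 0, -6.8, 0, 0, 0, 0], [9.15, 0, -6.9, 0, 0, 0, 0], [9.15, 0, -6.9, 0, 0, 0, 0]]])

```text
time_s: 21.08
ee_pos: [0.6395, 0.1281, 0.1552]
eef_rot: [-3.141, -0.005, -0.11]
force: [0.9, -2.7, 6.4]
grip_width: 0.0092
```

Emit:
play_rows(steps=[[[0.2, 0, 0, 0, 0, 0, 0], [0.4, 0, -0.05, 0, 0, 0, 0], [0.6, 0, -0.1, 0, 0, 0, 0], [0.8, 0, -0.15, 0, 0, 0, 0], [0.8, 0, -0.15, 0, 0, 0, 0]]])

```text
time_s: 21.5
ee_pos: [0.6463, 0.1273, 0.157]
eef_rot: [3.141, -0.001, -0.11]
force: [-16.8, -1.5, 9.3]
grip_width: 0.0091
```

Emit:
play_rows(steps=[[[0.3, 0, 0, 0, 0, 0, 0], [0.45, 0, 0, 0, 0, 0, 0], [0.45, 0, 0, 0, 0, 0, 0]]])

```text
time_s: 21.75
ee_pos: [0.648, 0.1271, 0.1569]
eef_rot: [3.14, 0.007, -0.109]
force: [-30.0, -0.6, 13.0]
grip_width: 0.0131
```

Emit:
play_rows(steps=[[[0.1, 0, 0, 0, 0, 0, 0], [0.1, 0, 0, 0, 0, 0, 0.3], [0, 0, 0, 0, 0, 0, 0.3], [-0.1, 0, 0, 0, 0, 0, 0.3], [-0.2, 0, 0, 0, 0, 0, 0.3], [-0.2, 0, 0, 0, 0, 0, 0.3], [-0.2, 0, -1, 0, 0, 0, 0.3], [-0.2, 0, -3, 0, 0, 0, 0.3], [-0.2, 0, -6, 0, 0, 0, 0.3], [-0.2, 0, -10, 0, 0, 0, 0.3], [-0.2, 0, -14, 0, 0, 0, 0.3], [-4, 0, -14, 0, 0, 0, 0.3], [-8, 0, -14, 0, 0, 0, 0.3], [-12, 0, -14, 0, 0, 0, 0.3], [-16, 0, -14, 0, 0, 0, 0.3], [-20, 0, -14, 0, 0, 0, 0.3], [-24, 0, -14, 0, 0, 0, 0.3], [-26, 0, -14, 0, 0, 0, 0.3], [-26, 0, -14, 0, 0, 0, 0.3]]])

```text
time_s: 23.33
ee_pos: [0.388, 0.156, 0.3007]
eef_rot: [3.141, 0.004, -0.107]
force: [0.7, -0.0, -0.0]
grip_width: 0.028
```

```bash
python3 - <<'E'
from h import *
f=[cv2.resize(ctrl.camera(n)["frame"][40:340],None,fx=1,fy=1) for n in("scene","top")]
g=[cv2.resize(f[0][80:300,100:330],(400,382)),cv2.resize(f[1][20:240,60:330],(400,326))]
c=ctrl.camera("scene"); z=cv2.resize(c["frame"][130:220,150:230],(400,450),interpolation=cv2.INTER_CUBIC)
c2=ctrl.camera("top"); z2=cv2.resize(c2["frame"][20:300,60:450],(400,287))
uy=np.array([-ux[1],ux[0],0])
for e in(-.05,.05):
    u,v=proj(c,handle(0)+uy*e); cv2.circle(z,(int((u-149.5)*5),int((v-129.5)*5)),4,(0,0,255),1)
o=np.zeros((450,800,3),np.uint8);o[:,:400]=z;o[:287,400:]=z2
cv2.imwrite("pics/fin.png",o)
E
```

```text
(no output)
```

View pics/fin.png

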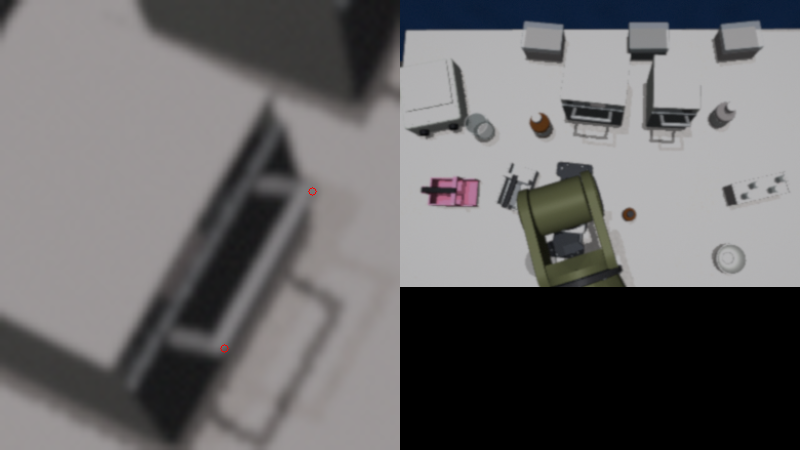

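```bash
python3 -c "
from station import ctrl
print(ctrl.hand_in())"
```

```text
the job is handed in; nothing more can be done
None
```

I opened the wide bin to its stop, poured the vials in from the tray, stood the tray back on the bench and shut the bin. Then I handed the job in at about 23.5 s on the robot's clock.

**Opening:** the bar stopped moving as the pull rose from about 25 to 32 N, so the bin was at its stop.

**Vials:** only three of the four were directly visible in the open bin. I infer the fourth from two checks. The lifted load dropped by about 0.7 N, and four vials weigh 0.63 N. The tray's interior also looked uniformly empty once it was back on the bench. I gripped the tray only by its carrying bar.

**Tray:** it is upright at its starting spot, to within a few millimetres.

**Closing:** the handle travelled about 99.7 mm, against 99.8 mm expected from fully open to shut. It then held against a push of about 30 N. In the last picture the bar lies close to where I calculated it for fully shut.

**Last picture:** the narrow bin, rack and the bottles in view look unchanged. The covered dish near the robot was mostly hidden by the arm, so I could not confirm it there. No check failed or disagreed.

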